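# Refit the leg of the plate-reading stand with its cam lock

### The job

The right-hand leg of the sloping plate-reading stand has come loose from its board. Turn the cam's orange wing back until its arrow points at the leg, push the leg in until its stud is home in the cam, then turn the wing clockwise until the cam has drawn the leg tight up to the board and goes firm, without forcing it. Let go, and leave the two jars and the plate box where they are.

Things in the scene. Friction and masses are not known exactly. Their poses are not given: they have to be found in the camera images.
- stand: Fixed stand: grey board (200 mm up the slope x 266 x 28 mm), black lamp bar over its upper left. Origin: on the bench plumb below the cam. x level, to the high rear; y along the board to its fixed left leg. Face rises to +x at 35 deg: outward normal (-0.574, 0, 0.819) here; 95 mm above the bench at the cam. Right end of board: plane y = -36 mm. Lamp: x 45 to 105, y over 40, z 194 to 233 mm.
- camlock: Fixed rim of the cam lock, let into the board, 36 mm (up to 1.5 mm more or less) from the board's right end; carries the cam. Origin on the bench plumb below the cam's centre, axes as the stand's. The cam is a hidden disc with a curved slot; above the face it has a 48 mm black dial and an orange wing.
- cam_grip (a point): On the cam's axis, 25 mm out from the face along its normal, at the top of the wing: a place for the TCP, tool z along the inward normal (tool leaning 35 deg, its body to the stand's -x). The wing is a straight bar across the axis, 40 mm long, 10 mm thick, 4 to 26 mm out from the face; one end has a white arrow mark on its top and on the dial below it.
- cam (a joint): Cam angle (rad), growing clockwise seen facing the board. 0: arrow to the leg (stand's -y), slot open; the stud enters within 0.12. At q the arrow points -sin q up the slope, -cos q along y. Stops -0.05, 3.05. Free turning 0.1 N m. Draws 3.1 mm/rad from about 0.6; it closes somewhere from 1.4 to 2.6, torque then climbs some 0.5 N m per rad. Firm: 0.25 to 0.35 N m. Over 0.4: forcing. Stays put.
- leg: Loose white leg (0.34 to 0.59 kg), right of the board: sloped top rail 22 mm thick, 40 mm deep, 200 mm long, flush with the board's face; cross feet, 20 mm high, reach 50 mm outwards and in under the board. Origin on the bench below the stud, in the plane of its inner face; axes as the stand's. Two 10 mm dowels (44 mm long, 65 mm either side of the stud, bores 12 mm) guide it along the stand's y.
- leg_face (a point): On the leg's inner face at the root of the stud, 14 mm below the board's face level. In the stand's frame its y is -36 mm when the leg sits against the board. It starts 18 to 28 mm short of that; with the stud home against the open cam's core a gap of about 2 to 6 mm is left that only the cam can close.
- stud: Steel stud of the leg, 5 mm thick, with a hammer head (7 mm thick, 19 mm long) centred 27.5 mm out from the leg's inner face; sits in a sprung dowel, 35 N/mm along its length. Origin as the leg's.
- leg_outer (a point): On the outer (stand's -y) side of the leg's top rail, 16 mm behind the leg's origin and 89 mm above the bench (14 mm inside the rail's edge), level with the middle of its feet: the place to push, along the stand's +y; pushed far from here it may bind on its dowels. The leg slides at 1.5 to 4.5 N; the stud is home when the push meets a stop. Beside it nothing but the feet, 20 mm high.
- jar_red: Bystander: loose glass jar with a red cap, 42 mm across, 85 mm tall, on the bench right of the leg; origin under its centre.
- jar_yellow: Bystander: loose glass jar with a yellow cap, 42 mm across, 85 mm tall, on the bench right of the leg; origin under its centre.
- plate_box: Bystander: loose blue and white plate box, 110 x 75 x 38 mm, on the bench in front of the jars; origin under its centre.
There are look-alikes about, which are no part of the job. There is more than one size of the leg; the job needs the middle-sized.

How it is judged:
By the outcome, as a careful person would: the job done as asked, in the order asked, and still so for the second after the job is handed in, with the robot touching nothing.
It also fails if it takes over 72 s, if anything falls off the work surface, if the arm or the gripper's body presses on something with over 40 N, if the wrist force passes 120 N, or if a joint passes its speed limit or range.

### The arm

A 6-joint arm with a two-finger parallel gripper is mounted at the origin on the work surface. World frame = base frame: x ahead of the robot, y to its left, z up, the work surface at z = 0. Lengths are in m, angles in degrees, forces in N, time in s.
With the tool pointing down it reaches from about 0.35 to 0.725 m from the base axis. Payload 6 kg.
Tool frame: the origin (TCP) lies between the finger pads, 19 mm behind the fingertips; this is the grasp point; z points along the fingers, y is the line along which they close (so a half turn about z gives the same grasp; the last joint's range is limited). The gripper opens to 85 mm and grips with 20 to 120 N. Pads are 22 mm wide; open, the fingers measure 114 mm over their backs; the gripper's body (76 mm by 85 mm) begins 54 mm behind the grasp point. The pads swing forward as they close: fully open they stand 13 mm farther back than shut.
Start: joints at [19.12, 2.303, 4.859, 0, -92.561, -19.12], TCP at [0.6, 0, 0.25] pointing down, gripper open.
Joint ranges: [-146.85, 146.85], [-73.84, 115.35], [-62.03, 85.46], [-188.31, 113.3], [-161.28, -10.13], [-171.36, 171.36]. Speed limits (degrees/s): [147.25, 147.25, 172.46, 180, 180, 180].

### API

Orientations are given as a 3x3 rotation matrix whose columns are the frame's x, y, z axes.
In Python, from workcell import read_state, get_image, sign_off gives the robot as it stands. The module is installed in compiled form; this text tells all that it offers.
- The arm moves only by the shell command python3 -m creep 'ROWS' [OPENING] [FORCE]. ROWS is text: rows parted by semicolons, each of 6 numbers parted by spaces: the shift along the tool's x, y, z in cm, then the turn, a rotation vector about the tool's x, y, z in degrees. In form: x y z rx ry rz; .... A call has 1 to 5 rows; each row shifts and turns the commanded pose from where the row before left it, along the tool's axes as they then stand; what a row does not reach is not made up. A row lasts 1/12 s, in which the tool goes at most 41.7 mm and 7.16 degrees, less where a joint would pass 70% of its speed; a pose out of reach is approached as far as the arm can. A call is refused whole if a number of a shift passes 4.17 or a number of a turn 7.16, either way. A call with a gripper value outside its range is refused whole. OPENING is the opening, from -1 (shut) to 1 (fully open), set as the call begins (- or left out, the last holds). The fingers move at their own pace and stop on an object; FORCE is the grip in N (left out, the last holds). Time passes only in rows, so rows that do not move let the fingers close. It gives the time, the measured TCP pose, the force, the opening and the grip force at its end, in the units of the state.
- read_state(): the state, without advancing time (a new reading comes with each control period).
- get_image(name): name is "scene" or "side" or "wrist"; returns a dict with "img" (420x560x3 uint8, blue, green, red), "mtx" (3x3 intrinsics, pixels), "R" (3x3) and "t" (3): a world point X has camera coordinates R X + t; the wrist camera has in their place "mount" (4x4, takes a point from camera to tool coordinates, whose origin is the TCP and whose axes are the flange's). Camera axes: x right, y down, z forward; pixel columns grow to the right and rows downward; lengths in m; the calibration is good to about 2 mm. The wrist camera is an equidistant fisheye: a pixel r from the principal point sees the ray r / f radians off the axis. A picture is of the moment at which its call begins: read the wrist's pose just before it. There is no depth.
- sign_off(): hands the job in; it is judged then, once.
The state is a dict: "time": time; "qpos": joint angles; "qvel": joint speeds; "joint_efforts": joint torques, N m; "ee_pos": TCP position; "eef_rot": TCP orientation; "force": force on the tool from outside, world axes, zero at the start; "ft_torque": the same for the moment, N m; "width": finger opening in m; "grasp_force": force on a finger pad.
Only numpy, scipy, OpenCV 4.12 (cv2) and the standard library are available. Lean on these libraries where they do the work, as an engineer would, in place of code of your own. Each camera call takes 0.05 s, during which the arm holds its last target. There are 200 camera calls.

## Working session

There is one attempt and no reset: what is moved stays moved. The work goes in short steps, Python scripts to look and compute and a shell command to move; the robot and the scene stay as the last step left them, time stands still between calls to the robot, and variables do not carry over. Pictures are saved under pics/ and viewed, at most 13 in all, crops included, and the job is handed in when it is done.

```bash
ls; mkdir -p pics
python3 - <<'E'
from workcell import *
import cv2,numpy as np
s=read_state();print({k:np.round(v,3).tolist() for k,v in s.items()})
ims=[]
for n in("scene","side","wrist"):
    d=get_image(n);cv2.imwrite(f"pics/{n}0.png",d["img"]);print(n,d["mtx"].round(1).tolist(),{k:np.round(d[k],3).tolist() for k in d if k in("R","t","mount")})
E
```

```text
pics
{'time': 0.0, 'qpos': [19.121, 2.339, 4.802, -0.027, -92.562, -19.12], 'qvel': [-0.01, -0.027, 0.139, -0.015, -0.037, -0.041], 'joint_efforts': [-0.001, -36.82, 34.741, 6.932, -0.005, -0.0], 'ee_pos': [0.6, 0.0, 0.249], 'eef_rot': [[0.0, -1.0, -0.002], [-1.0, -0.0, -0.0], [0.0, 0.002, -1.0]], 'force': [0.157, -0.877, 0.028], 'ft_torque': [0.028, -0.027, -0.02], 'grasp_force': 0.0, 'width': 0.085}
scene [[497.4, 0.0, 271.0], [0.0, 497.4, 207.2], [0.0, 0.0, 1.0]] {'R': [[0.874, 0.486, 0.001], [0.398, -0.715, -0.575], [-0.278, 0.503, -0.818]], 't': [-0.476, -0.193, 1.178]}
side [[431.0, 0.0, 283.1], [0.0, 431.0, 205.2], [0.0, 0.0, 1.0]] {'R': [[0.971, -0.239, 0.02], [-0.166, -0.732, -0.661], [0.172, 0.638, -0.75]], 't': [-0.538, 0.138, 1.014]}
wrist [[325.2, 0.0, 281.5], [0.0, 325.2, 211.6], [0.0, 0.0, 1.0]] {'mount': [[-0.0, -0.962, -0.274, 0.069], [1.0, -0.0, -0.0, 0.0], [0.0, -0.274, 0.962, -0.124], [0.0, 0.0, 0.0, 1.0]]}
```

View pics/scene0.png

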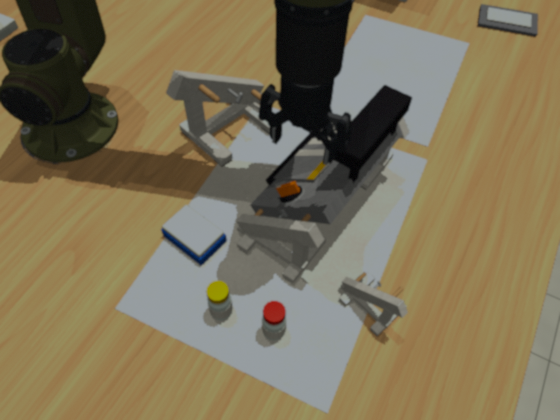

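View pics/side0.png

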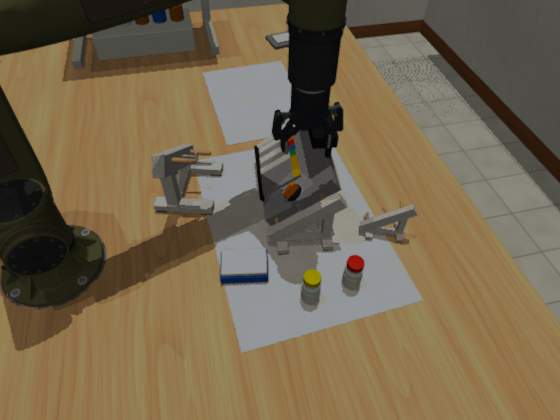

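View pics/wrist0.png

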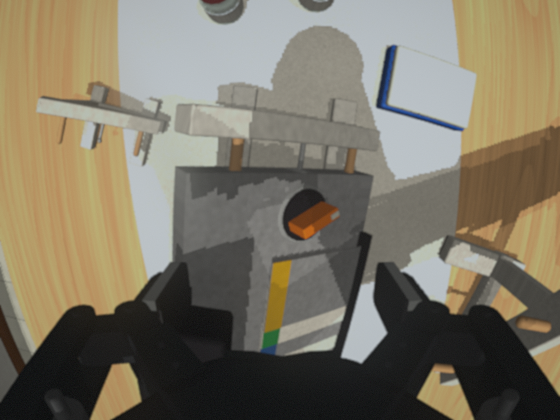

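The middle-sized leg, at the board's right end, is the one for the job: scene (280,230), side (305,220), wrist (280,125). The look-alikes are the larger leg at scene (215,110) and the small one at scene (375,300). The orange wing is at scene (288,189), side (292,191) and wrist (313,220). I'll check this in one close crop.

```bash
cat > h.py <<'E'
import numpy as np,cv2
from workcell import *
def ray(d,uv,s=None):
    u=np.array([(uv[0]-d["mtx"][0,2])/d["mtx"][0,0],(uv[1]-d["mtx"][1,2])/d["mtx"][1,1]])
    if "mount" in d:
        th=np.hypot(*u);v=np.r_[u/th*np.sin(th),np.cos(th)] if th>1e-9 else np.array([0,0,1.])
        R=np.array(s["eef_rot"]);M=np.array(d["mount"])
        return np.array(s["ee_pos"])+R@M[:3,3],R@M[:3,:3]@v
    v=d["R"].T@np.r_[u,1];return -d["R"].T@d["t"],v/np.linalg.norm(v)
def tri(rs):
    A=np.zeros((3,3));b=np.zeros(3)
    for o,v in rs:
        P=np.eye(3)-np.outer(v,v);A+=P;b+=P@o
    X=np.linalg.solve(A,b);return X,[1e3*np.linalg.norm((np.eye(3)-np.outer(v,v))@(X-o)) for o,v in rs]
def onplane(r,p,n): 
    o,v=r;return o+v*((p-o)@n)/(v@n)
def project(d,X,s=None):
    if "mount" in d:
        R=np.array(s["eef_rot"]);M=np.array(d["mount"])
        c=M[:3,:3].T@(R.T@(X-np.array(s["ee_pos"]))-M[:3,3]);th=np.arctan2(np.hypot(*c[:2]),c[2]);u=c[:2]/np.hypot(*c[:2])*th
    else: c=d["R"]@X+d["t"];u=c[:2]/c[2]
    return u*d["mtx"][0,0]+d["mtx"][:2,2]
def orange(im,lo=(3,150,80),hi=(13,255,255)):
    m=cv2.inRange(cv2.cvtColor(im,cv2.COLOR_BGR2HSV),lo,hi);n,l,st,c=cv2.connectedComponentsWithStats(m)
    return [(st[i,4],c[i].round(1).tolist()) for i in np.argsort(-st[1:,4])[:4]+1],m
E
python3 - <<'E'
from h import *
for n in("scene","side","wrist"):
    im=cv2.imread(f"pics/{n}0.png");print(n,orange(im)[0])
W=cv2.imread("pics/wrist0.png");S=cv2.imread("pics/scene0.png")
a=cv2.resize(W[80:280,165:385],None,fx=2.5,fy=2.5,interpolation=cv2.INTER_CUBIC)
b=cv2.resize(S[130:280,230:335],None,fx=2.3,fy=3.3333,interpolation=cv2.INTER_CUBIC)
cv2.imwrite("pics/c1.png",np.hstack([a,b]))
E
```

```text
scene [(np.int32(20), [283.2, 185.2]), (np.int32(16), [268.3, 315.6]), (np.int32(2), [285.5, 190.5]), (np.int32(2), [279.5, 193.5])]
side [(np.int32(28), [287.6, 191.9]), (np.int32(10), [290.2, 139.5]), (np.int32(2), [294.5, 189.0]), (np.int32(1), [293.0, 136.0])]
wrist [(np.int32(913), [311.8, 219.1]), (np.int32(6), [308.5, 232.2])]
```

View pics/c1.png

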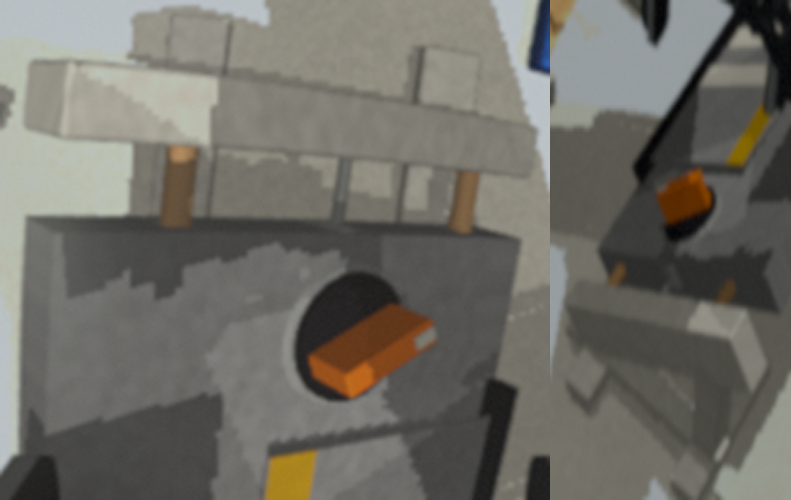

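The crop confirms the choice: two copper dowels run from the middle leg's rail into the board. The white arrow is at the right end of the wing, wrist px (335,215), so it points down the slope and a little toward the leg, q about 1.2. Now for positions.

Run:
```python
from h import *
s=read_state();D={n:get_image(n) for n in("scene","side","wrist")}
def m(im):
    o,k=orange(im,(3,120,60),(17,255,255));return o
for n in D: print(n,m(D[n]["img"])[:3])
def T(**k):
    X,e=tri([ray(D[n],uv,s) for n,uv in k.items()]);print(X.round(4),np.round(e,1));return X
X=T(wrist=(312,220),scene=(288,188),side=(292,191))
# wing top corners etc in crop coords -> full
f=lambda u,v:(165+u/2.5,80+v/2.5); g=lambda u,v:(230+(u-550)/2.3,130+v/3.3333)
print("board corner low", T(wrist=f(519,240),scene=g(600,248)))
n=np.array([-.574,0,.819])
P=X
for nm,uv in dict(low=f(519,238),high=f(62,237),highb=f(27,217),wingA=f(436,320),wingB=f(388,304),wingC=f(308,356),wingD=f(362,372)).items():
    print(nm,onplane(ray(D["wrist"],uv,s),X-(0.012*n if nm[0]!='w' else -0.012*n),n).round(4))
```

```text
scene [(np.int32(8402), [116.2, 160.1]), (np.int32(604), [396.6, 4.8]), (np.int32(275), [402.1, 358.2])]
side [(np.int32(20694), [115.7, 229.5]), (np.int32(7093), [446.4, 265.1]), (np.int32(1002), [295.9, 380.9])]
wrist [(np.int32(5196), [514.0, 183.0]), (np.int32(1041), [311.8, 219.8]), (np.int32(410), [64.6, 230.0])]
[0.5742 0.0128 0.1053] [1.9 2.1 3.9]
[ 0.5054 -0.0139  0.0425] [2.1 2.1]
board corner low [ 0.50540833 -0.01390829  0.04247   ]
low [ 0.5028 -0.0148  0.0406]
high [ 0.6639 -0.0337  0.1536]
highb [ 0.6721 -0.0404  0.1593]
wingA [0.5491 0.0045 0.1024]
wingB [ 0.5679 -0.0045  0.1155]
wingC [0.5945 0.0074 0.1342]
wingD [0.5764 0.017  0.1215]
```

```bash
cat >> h.py <<'E'
from scipy.spatial.transform import Rotation as Ro
def frame(psi): # stand axes in world
    c,s_=np.cos(psi),np.sin(psi);return np.array([[c,-s_,0],[s_,c,0],[0,0,1.]])
def goto(C,psi,out,q,du=0,dv=0):
    """rows needed (cm in tool axes, rotvec deg) for TCP 'out' m from face on the cam axis, fingers matched to wing angle q"""
    s=read_state();R=np.array(s["eef_rot"]);F=frame(psi)
    n=F@[-.5736,0,.8192];up=F@[.8192,0,.5736]
    x0=-F[:,1];z=-n;y0=np.cross(z,x0) # q=0: tool x to leg
    T=np.c_[x0,y0,z]@Ro.from_rotvec([0,0,q]).as_matrix()
    p=C+out*n+du*up+dv*F[:,1]
    print("shift cm",(R.T@(p-s["ee_pos"])*100).round(2),"rot deg",np.degrees(Ro.from_matrix(R.T@T).as_rotvec()).round(2),"q6",s["qpos"].round(0) if hasattr(s["qpos"],"round") else s["qpos"])
E
python3 -m creep '0 4 0 7 0 0;0 4 0 7 0 0;0 0 0 7 0 0;0 0 0 7 0 0;0 0 0 7 0 0' 0.1 40
python3 - <<'E'
from h import *
goto(np.array([.5828,.0118,.093]),np.radians(-7),.11,0)
E
```

```text
time: 0.72
ee_pos: [0.5443, 0.0011, 0.2522]
eef_rot: [[-0.001, -0.856, 0.517], [-1.0, -0.0, -0.001], [0.001, -0.517, -0.856]]
force: [-0.4, -1.7, 0.5]
width: 0.0473
grasp_force: 0.0
shift cm [-1.85  5.64  4.67] rot deg [3.87 3.74 5.88] q6 [ 30. -35. -35.  17. -63. -35.]
```

```bash
python3 -m creep '-0.6 1.9 1.6 1.3 1.25 1.95;-0.6 1.9 1.6 1.3 1.25 1.95;-0.6 1.9 1.6 1.3 1.25 1.95;0 0 0 0 0 0;0 0 0 0 0 0'
python3 - <<'E'
from h import *
goto(np.array([.5828,.0118,.093]),np.radians(-7),.11,0)
s=read_state();d=get_image("wrist");cv2.imwrite("pics/w1.png",d["img"]);print(orange(d["img"],(3,120,60),(17,255,255))[0],s["ee_pos"])
import pickle;pickle.dump((s,d),open("w1.pkl","wb"))
E
```

```text
time: 1.13
ee_pos: [0.521, 0.0193, 0.178]
eef_rot: [[-0.12, -0.819, 0.561], [-0.993, 0.096, -0.072], [0.005, -0.566, -0.824]]
force: [0.5, 0.2, 1.1]
width: 0.0469
grasp_force: 0.0
shift cm [-0.01 -0.22 -0.47] rot deg [ 0.52 -0.19  0.26] q6 [ 38. -42. -52.  28. -58. -55.]
[(np.int32(1225), [275.1, 226.6]), (np.int32(670), [550.7, 371.6]), (np.int32(82), [557.8, 87.5]), (np.int32(53), [551.6, 330.0])] [0.52100027 0.01931015 0.17800583]
```

View pics/w1.png

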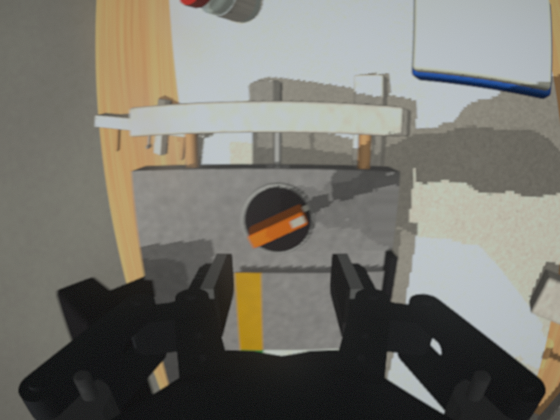

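The tilted wrist view has the dial at (277,218), the wing at (275,227) with its white arrow at (298,222), the board's right edge along row 170 from column 133 to 400, and the stud at (277,130). Next I fit these.

```bash
cat > fit.py <<'E'
from h import *
import pickle
s,d=pickle.load(open("w1.pkl","rb"));im=d["img"]
F=frame(np.radians(-7));n=F@[-.5736,0,.8192];up=F@[.8192,0,.5736]
g=cv2.cvtColor(im,cv2.COLOR_BGR2HSV)
roi=np.zeros(g.shape[:2],np.uint8);cv2.circle(roi,(277,219),42,255,-1)
org=cv2.inRange(g,(3,120,60),(17,255,255))&roi
dark=(cv2.inRange(g[:,:,2],0,45)&roi)|org
dark=cv2.morphologyEx(dark,cv2.MORPH_OPEN,np.ones((5,5)))
c=max(cv2.findContours(dark,0,1)[0],key=cv2.contourArea);h=cv2.convexHull(c);e=cv2.fitEllipse(h);print("dial",e)
c2=max(cv2.findContours(org,0,1)[0],key=cv2.contourArea);b=cv2.boxPoints(cv2.minAreaRect(c2));print("wing box",b.round(1).tolist())
st=lambda X:np.round(1e3*np.array([(X-C)@up,(X-C)@F[:,1],(X-C)@n]),1)
C=np.array([.5828,.0118,.093])
o=np.array([100,100,1])
print("dial on face+4mm",st(onplane(ray(d,e[0],s),C+.004*n,n)))
for t in np.linspace(0,2*np.pi,4,endpoint=False):
    r=np.radians(e[2]);v=np.array([e[1][0]/2*np.cos(t),e[1][1]/2*np.sin(t)]);uv=np.array(e[0])+[v[0]*np.cos(r)-v[1]*np.sin(r),v[0]*np.sin(r)+v[1]*np.cos(r)]
    print(" rim",st(onplane(ray(d,uv,s),C+.004*n,n)))
for p in b: print(" wing corner on +26",st(onplane(ray(d,p,s),C+.026*n,n)))
cs=dict(low=(400,170),high=(133,170))
s0=dict(ee_pos=[.6,0,.249],eef_rot=np.array([[0,-1,-.002],[-1,0,0],[0,.002,-1.]]))
f=lambda u,v:(165+u/2.5,80+v/2.5)
for nm,p0,p1 in(("low",f(519,240),(400,170)),("high?",f(27,217),(133,170)),("arrow",f(425,338),(300,222))):
    X,er=tri([ray(d,p0,s0),ray(d,p1,s)]);print(nm,X.round(4),st(X),np.round(er,1))
E
python3 fit.py
```

```text
dial ((275.3669128417969, 218.4397430419922), (39.1082878112793, 67.30204772949219), 44.9156379699707)
wing box [[244.10000610351562, 228.6999969482422], [299.79998779296875, 202.8000030517578], [309.6000061035156, 223.6999969482422], [253.89999389648438, 249.6999969482422]]
dial on face+4mm [ 1.4 -0.4  4. ]
 rim [-8.8 10.1  4. ]
 rim [19.1 18.2  4. ]
 rim [ 11.3 -10.8   4. ]
 rim [-15.5 -18.2   4. ]
 wing corner on +26 [21.9  0.1 26. ]
 wing corner on +26 [-14.7 -17.8  26. ]
 wing corner on +26 [-21.4  -3.5  26. ]
 wing corner on +26 [15.7 15.  26. ]
low [ 0.5035 -0.0152  0.0428] [-90.6 -36.4   2.1] [0.8 0.8]
high? [ 0.6751 -0.0376  0.1518] [113.7 -37.8  -7.8] [1.8 1.8]
arrow [0.5539 0.0096 0.1077] [-14.9  -5.7  28.4] [0.2 0.2]
```

Run:
```python
import cv2
im=cv2.imread("pics/w1.png")
cv2.imwrite("pics/c2.png",cv2.resize(im[170:270,215:345],None,fx=6,fy=6,interpolation=cv2.INTER_CUBIC))
```

```text
(no output)
```

View pics/c2.png

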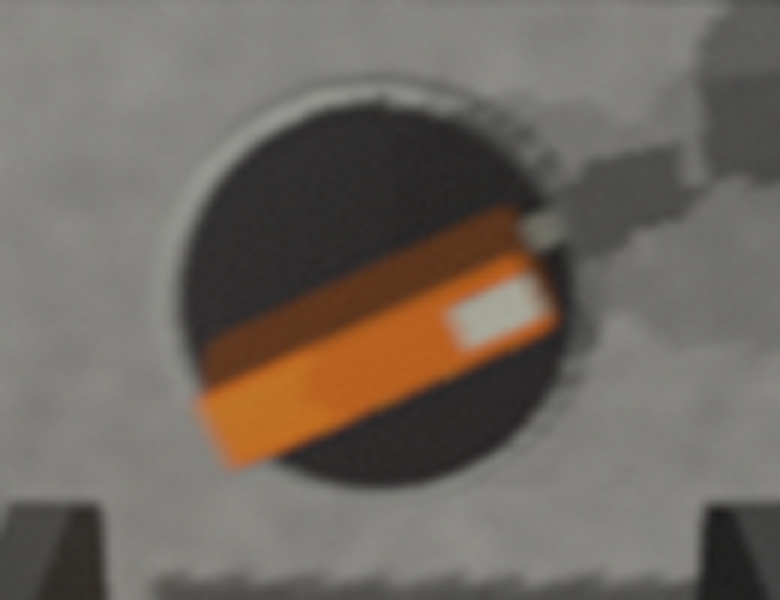

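The crop shows the wing's top face with corners (197,400), (530,255), (560,318) and (235,470), and the dial centred near (377,294).

Run:
```python
from h import *
import pickle
s,d=pickle.load(open("w1.pkl","rb"))
psi=np.radians(-7);F=frame(psi);n=F@[-.5736,0,.8192];up=F@[.8192,0,.5736]
C=np.array([.5828,.0118,.093])+.002*n
st=lambda X:np.round(1e3*np.array([(X-C)@up,(X-C)@F[:,1],(X-C)@n]),1)
k=lambda u,v:(215+(u-2.5)/6,170+(v-2.5)/6)
on=lambda u,v,h:onplane(ray(d,k(u,v),s),C+h*n,n)
for h in(.002,.004):print("dial",st(on(377,294,h)),"w",np.linalg.norm(on(182,294,h)-on(572,294,h)))
Q=[on(u,v,.026) for u,v in((197,400),(530,255),(560,318),(235,470))]
print([st(q).tolist() for q in Q],"ctr",st(sum(Q)/4),"len",np.linalg.norm(Q[1]-Q[0]),np.linalg.norm(Q[2]-Q[1]))
a=(Q[1]+Q[2]-Q[0]-Q[3]);q=np.arctan2(-a@up,-a@F[:,1]);print("q",q,np.degrees(q))
C2=C+((sum(Q)/4-C)@up)*up+((sum(Q)/4-C)@F[:,1])*F[:,1];print("C2",C2)
print("leg face edge?",st(onplane(ray(d,(281,135),s),C,n)),"board edge",st(onplane(ray(d,(281,170),s),C,n)),st(onplane(ray(d,(266,135),s),C,n)))
goto(C2,psi,.11,q); goto(C2,psi,.11,q-np.pi)
```

```text
dial [-0.1 -0.3  2. ] w 0.04729772897619971
dial [-0.1 -0.9  4. ] w 0.04687842442166233
[[19.6, 4.6, 26.0], [-16.6, -12.1, 26.0], [-20.1, -5.0, 26.0], [15.6, 12.9, 26.0]] ctr [-0.4  0.1 26. ] len 0.03994376327809119 0.00790035345958631
q 1.1233286814729757 64.3619924543971
C2 [0.58138259 0.01210871 0.09443026]
leg face edge? [ -2.5 -60.3   0. ] board edge [ -2.6 -35.5   0. ] [  7.9 -60.3   0. ]
shift cm [ 0.02  0.09 -0.47] rot deg [ 0.25 -0.27 64.51] q6 [ 38. -42. -52.  28. -58. -55.]
shift cm [ 0.02  0.09 -0.47] rot deg [   0.3     0.28 -115.49] q6 [ 38. -42. -52.  28. -58. -55.]
```

```bash
python3 -m creep '0 0 0 0 0 6;0 0 0 0 0 0' | head -1; python3 -c "
from workcell import *;s=read_state();print(s['qpos'],s['force'],s['ft_torque'])"
```

```text
time: 1.35
[ 37.73738768 -41.77354166 -51.31885748  28.41647859 -57.64472095
 -61.53141184] [-0.39591756  0.02117919  0.75209956] [ 0.1808516   1.52713065 -0.02354741]
```

```bash
r='python3 -m creep'
python3 -m creep '0 0 0 0 0 -7;0 0 0 0 0 -7;0 0 0 0 0 -7;0 0 0 0 0 -7;0 0 0 0 0 -7' >/dev/null
python3 -m creep '0 0 0 0 0 -7;0 0 0 0 0 -7;0 0 0 0 0 -7;0 0 0 0 0 -7;0 0 0 0 0 -7' >/dev/null
python3 -m creep '0 0 0 0 0 -7;0 0 0 0 0 -7;0 0 0 0 0 -7;0 0 0 0 0 -7;0 0 0 0 0 -7' >/dev/null
python3 -m creep '0 0 0 0 0 -7;0 0 0 0 0 -7;0 0 0 0 0 -2.5;0 0 0 0 0 0;0 0 0 0 0 0' |head -3
cat >> h.py <<'E'
PSI=np.radians(-7);C2=np.array([.5814,.0121,.0944])
def tq():
    s=read_state();R=np.array(s["eef_rot"]);print("F tool",(R.T@s["force"]).round(2),"T tool",(R.T@s["ft_torque"]).round(3),"grip",s["grasp_force"],round(s["width"],4),"t",s["time"],"q6",round(s["qpos"][5],1))
E
python3 - <<'E'
from h import *
goto(C2,PSI,.11,1.123-np.pi);goto(C2,PSI,.025,1.123-np.pi);tq()
E
```

```text
time: 3.02
ee_pos: [0.5225, 0.0192, 0.1815]
eef_rot: [[0.79, 0.24, 0.564], [0.337, -0.939, -0.072], [0.513, 0.247, -0.822]]
shift cm [-0.12 -0.07 -0.46] rot deg [-0.03  0.35 -0.16] q6 [ 38. -42. -51.  28. -58.  60.]
shift cm [-0.07 -0.07  8.04] rot deg [-0.03  0.35 -0.16] q6 [ 38. -42. -51.  28. -58.  60.]
F tool [-0.25  0.91  0.14] T tool [ 0.696 -1.428  0.003] grip 0.0 0.0471 t 3.0167 q6 60.1
```

```bash
python3 -m creep '-0.1 -0.1 2 0 0.3 -0.2;0 0 2 0 0 0;0 0 2 0 0 0;0 0 1 0 0 0;0 0 0 0 0 0' | head -3
python3 - <<'E'
from h import *
goto(C2,PSI,.025,1.123-np.pi);tq()
d=get_image("side");s=get_image("wrist")["img"]
cv2.imwrite("pics/c3.png",np.hstack([cv2.resize(d["img"][120:270,220:370],(420,420)),cv2.resize(s[60:340,140:390],(375,420))]))
E
```

```text
time: 3.43
ee_pos: [0.5604, 0.0139, 0.1192]
eef_rot: [[0.789, 0.243, 0.564], [0.341, -0.937, -0.073], [0.511, 0.249, -0.822]]
shift cm [0.31 0.06 0.74] rot deg [0.02 0.38 0.08] q6 [ 32. -32. -53.  31. -45.  59.]
F tool [-0.1   0.06  0.07] T tool [ 0.644 -1.542  0.051] grip 0.0 0.0469 t 3.4333 q6 59.1
```

View pics/c3.png

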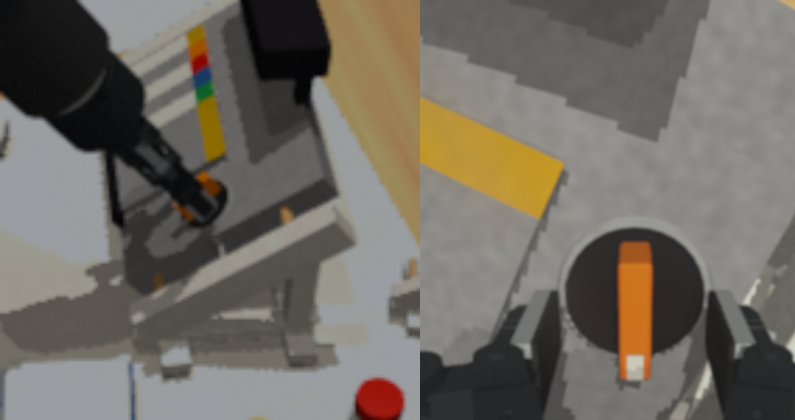

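The fingers straddle the wing squarely. Closing now.

```bash
python3 -m creep '0.3 0.06 0.35 0 0.3 0;0 0 0.35 0 0 0;0 0 0 0 0 0' | head -3; python3 -c "
from h import *
goto(C2,PSI,.025,1.123-np.pi);tq()"
python3 -m creep '0 0 0 0 0 0;0 0 0 0 0 0;0 0 0 0 0 0;0 0 0 0 0 0;0 0 0 0 0 0' -1 40
python3 -c "
from h import *
goto(C2,PSI,.025,1.123-np.pi);tq()"
```

```text
time: 3.78
ee_pos: [0.5671, 0.015, 0.1176]
eef_rot: [[0.783, 0.244, 0.572], [0.342, -0.937, -0.068], [0.519, 0.249, -0.818]]
shift cm [-0.18  0.04  0.24] rot deg [-0.04 -0.2   0.1 ] q6 [ 32. -31. -53.  31. -44.  59.]
F tool [-0.27  1.24  0.25] T tool [ 0.686 -1.522 -0.047] grip 0.0 0.0467 t 3.7833 q6 58.9
time: 4.2
ee_pos: [0.5669, 0.0145, 0.1179]
eef_rot: [[0.784, 0.243, 0.572], [0.342, -0.937, -0.069], [0.519, 0.25, -0.818]]
force: [-1.2, -3.9, 3.1]
width: 0.0091
grasp_force: 41.9
shift cm [-0.16 -0.01  0.27] rot deg [ 0.03 -0.17  0.1 ] q6 [ 32. -31. -53.  31. -44.  59.]
F tool [-0.66  4.1  -2.98] T tool [-0.415 -1.66  -0.029] grip 41.91412925720215 0.0091 t 4.2 q6 58.9
```

```bash
python3 -m creep '0 0 0 0 0 -6;0 0 0 0 0 -6;0 0 0 0 0 -6' >/dev/null; python3 -c "
from h import *
tq()"
python3 -m creep '0 0 0 0 0 -6;0 0 0 0 0 -6;0 0 0 0 0 -6;0 0 0 0 0 -6' >/dev/null; python3 -c "
from h import *
tq()"
python3 -m creep '0 0 0 0 0 -6;0 0 0 0 0 -6;0 0 0 0 0 -6;0 0 0 0 0 0;0 0 0 0 0 0' >/dev/null; python3 -c "
from h import *
goto(C2,PSI,.025,-np.pi);tq()"
```

```text
F tool [-3.51 -3.81 -9.88] T tool [ 2.471 -2.314  0.144] grip 42.930665016174316 0.0093 t 4.45 q6 77.2
F tool [ -1.57 -12.85 -18.19] T tool [ 5.977 -1.088  0.152] grip 44.15813863277435 0.009 t 4.7833 q6 101.2
shift cm [-0.15  0.01  0.25] rot deg [ 0.02 -0.12 -4.2 ] q6 [ 32. -31. -53.  31. -44. 119.]
F tool [  3.04 -16.96 -23.1 ] T tool [ 7.548  0.92  -0.086] grip 44.96086299419403 0.0089 t 5.2 q6 118.9
```

```bash
python3 -m creep '0 0 -0.05 0 0 -2;0 0 -0.05 0 0 -2;0 0 0 0 0 0' >/dev/null; python3 -c "
from h import *
tq()"
python3 -m creep '0 0 0 0 0 0;0 0 0 0 0 0;0 0 0 0 0 0' 0.1 | tail -3;  python3 -c "
from h import *
goto(C2,PSI,.025,-np.pi);tq()"
python3 -m creep '0 0 -2 0 0 0;0 0 -2 0 0 0;0 0 -2 0 0 0;0 0 -2.5 0 0 0;0 0 0 0 0 0' |head -3
python3 - <<'E'
from h import *
goto(C2,PSI,.11,-np.pi);tq()
d=get_image("wrist")
import pickle;s=read_state();pickle.dump((s,d),open("w2.pkl","wb"))
F=frame(PSI);n=F@[-.5736,0,.8192]
c=project(d,C2+.02*n,s);print(c)
x,y=c.astype(int);m=cv2.resize(d["img"][y-50:y+50,x-65:x+65],None,fx=6,fy=6,interpolation=cv2.INTER_CUBIC);print(x,y)
cv2.imwrite("pics/c4.png",m)
E
```

```text
F tool [ 3.76 -6.9  -5.5 ] T tool [ 4.165  1.283 -0.025] grip 42.38752484321594 0.0093 t 5.45 q6 123.0
force: [-0.3, -0.0, -0.3]
width: 0.0445
grasp_force: 0.0
shift cm [-0.11 -0.13  0.34] rot deg [ 0.16 -0.1  -0.24] q6 [ 32. -31. -53.  31. -44. 123.]
F tool [-0.08 -0.37  0.06] T tool [1.636 0.007 0.006] grip 0.0 0.0445 t 5.7 q6 122.9
time: 6.12
ee_pos: [0.518, 0.0216, 0.1936]
eef_rot: [[0.123, 0.807, 0.577], [0.992, -0.105, -0.065], [0.008, 0.581, -0.814]]
shift cm [-0.17 -0.44  0.8 ] rot deg [ 0.53 -0.32 -0.32] q6 [ 39. -44. -52.  29. -59. 124.]
F tool [ 0.75  1.61 -0.03] T tool [1.433 0.133 0.037] grip 0.0 0.0469 t 6.1167 q6 124.0
[276.0360353  223.96115978]
276 223
```

View pics/c4.png

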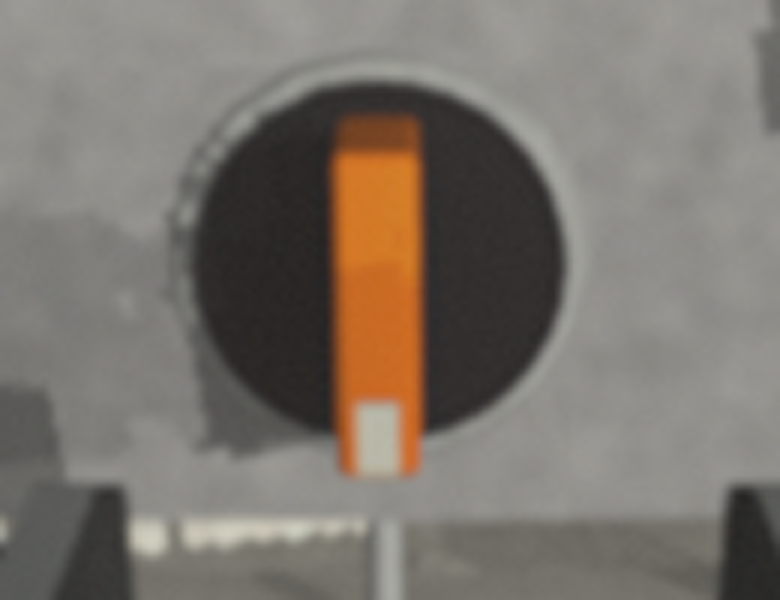

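The wing is within about 1° of q=0, with its arrow toward the stud. Now plan the push.

```bash
cat >> h.py <<'E'
def push(t,y,x=.016,z=.089):
    """move so the fingers' leading corner (tool x 11, z 19 mm) is at stand (x,y,z)"""
    s=read_state();R=np.array(s["eef_rot"]);F=frame(PSI);O=np.r_[C2[:2],0]
    c,k=np.cos(t),np.sin(t);T=F@np.array([[0,1,0],[c,0,k],[k,0,-c]])
    p=O+F@[x,y,z]-T@[.011,0,.019]
    L=F.T@(s["ee_pos"]+R@[.011,0,.019]-O)*1e3
    print("shift tool cm",(R.T@(p-s["ee_pos"])*100).round(2),"shift target-tool cm",(T.T@(p-s["ee_pos"])*100).round(2),"rot",np.degrees(Ro.from_matrix(R.T@T).as_rotvec()).round(2),"corner now",L.round(1),"Fstand",(F.T@s["force"]).round(2),"t",round(s["time"],2),"q",s["qpos"].round(0),"TCP",s["ee_pos"].round(3))
E
python3 - <<'E'
from h import *
F=frame(PSI);O=np.r_[C2[:2],0]
for n in("scene","side"):
    d=get_image(n);h=cv2.cvtColor(d["img"],cv2.COLOR_BGR2HSV)
    for nm,lo,hi in(("red",(0,200,90),(4,255,255)),("yel",(25,180,90),(33,255,255)),("blue",(100,180,40),(125,255,255))):
        m=cv2.inRange(h,lo,hi);k,l,st,c=cv2.connectedComponentsWithStats(m)
        for i in np.argsort(-st[1:,4])[:2]+1:
            print(n,nm,st[i,4],c[i].round(0),(F.T@(onplane(ray(d,c[i]),np.array([0,0,.08 if nm!="blue" else .02]),np.array([0,0,1.]))-O)*1e3).round(0))
push(np.radians(30),-.112)
E
```

```text
scene red 326 [274. 312.] [ 109. -207.   80.]
scene yel 319 [217. 291.] [   9. -234.   80.]
scene blue 308 [197. 248.] [-103. -168.   20.]
side red 183 [355. 262.] [ 108. -206.   80.]
side red 16 [291. 142.] [ 21. 206.  80.]
side yel 205 [312. 277.] [   8. -232.   80.]
side yel 5 [293. 155.] [ 19. 150.  80.]
side blue 277 [244. 279.] [-135. -184.   20.]
side blue 185 [159.  14.] [-417. 1151.   20.]
shift tool cm [-13.23   1.56  11.76] shift target-tool cm [-15.82   8.02   1.  ] rot [34.38 28.83  9.  ] corner now [-53.3  12.1 172.2] Fstand [-0.76  0.4  -0.32] t 6.27 q [ 39. -43. -52.  29. -59. 124.] TCP [0.518 0.021 0.188]
```

```bash
python3 -m creep '0 0 0 4.9 4.1 1.3;-1 0 0 4.9 4.1 1.3;-1 0 0 4.9 4.1 1.3;-2 0 0 4.9 4.1 1.3;-2 0 0 4.9 4.1 1.3' -1 40 >/dev/null
python3 -m creep '-2.5 0 0 4.9 4.1 1.3;-2.5 0 0 4.9 4.1 1.3;0 0 0 0 0 0' | sed -n 1,3p
python3 -c "
from h import *
push(np.radians(30),-.112,.016,.14);push(np.radians(30),-.112)"
```

```text
time: 6.93
ee_pos: [0.5044, -0.0432, 0.1683]
eef_rot: [[0.182, 0.981, 0.063], [0.87, -0.19, 0.454], [0.458, -0.028, -0.889]]
shift tool cm [-6.07  9.06 -1.46] shift target-tool cm [-6.65  8.57 -1.83] rot [ 0.49  2.68 -4.27] corner now [-68.8 -45.8 156.5] Fstand [-0.13 -0.47 -1.1 ] t 6.93 q [ -2.  -9.  -9. -27. -87. 171.] TCP [ 0.504 -0.043  0.168]
shift tool cm [-8.41  9.21  3.07] shift target-tool cm [-9.2   8.57  2.58] rot [ 0.49  2.68 -4.27] corner now [-68.8 -45.8 156.5] Fstand [-0.13 -0.47 -1.1 ] t 6.93 q [ -2.  -9.  -9. -27. -87. 171.] TCP [ 0.504 -0.043  0.168]
```

```bash
sed -i 's/T=F@np.array(\[\[0,1,0\],\[c,0,k\],\[k,0,-c\]\])/T=F@np.array([[0,-1,0],[-c,0,k],[-k,0,-c]])/; s/T@\[.011,0,.019\]/T@[-.011,0,.019]/; s/R@\[.011,0,.019\]/R@[-.011,0,.019]/' h.py
python3 -m creep '-0.5 1 -0.2 0 0 7;-0.5 1 -0.2 0 0 7;0 0 0 0 0 7;0 0 0 0 0 7;0 0 0 0 0 7' >/dev/null
python3 -m creep '0 0 0 0 0 7;0 0 0 0 0 7;0 0 0 0 0 7;0 0 0 0 0 7;0 0 0 0 0 7' >/dev/null
python3 -m creep '0 0 0 0 0 7;0 0 0 0 0 7;0 0 0 0 0 7;0 0 0 0 0 7;0 0 0 0 0 7' >/dev/null
python3 -m creep '0 0 0 0 0 7;0 0 0 0 0 7;0 0 0 0 0 7;0 0 0 0 0 7;0 0 0 0 0 7' >/dev/null
python3 -m creep '0 0 0 0 0 7;0 0 0 0 0 7;0 0 0 0 0 7;0 0 0 0 0 7;0 0 0 0 0 7' >/dev/null
python3 -c "
from h import *
push(np.radians(30),-.112,.016,.14);push(np.radians(30),-.112)"
```

```text
shift tool cm [ 5.99 -6.71 -0.8 ] shift target-tool cm [ 5.81 -6.81 -1.19] rot [-0.82 -2.92  1.04] corner now [-52.  -56.3 157.8] Fstand [-0.35  0.3  -0.3 ] t 9.02 q [ -3.  -6.  -6. -27. -87.  -2.] TCP [ 0.521 -0.056  0.17 ]
shift tool cm [ 8.31 -6.61  3.74] shift target-tool cm [ 8.36 -6.81  3.22] rot [-0.82 -2.92  1.04] corner now [-52.  -56.3 157.8] Fstand [-0.35  0.3  -0.3 ] t 9.02 q [ -3.  -6.  -6. -27. -87.  -2.] TCP [ 0.521 -0.056  0.17 ]
```

```bash
python3 -m creep '2 -2.2 -0.3 -0.4 -1.4 0.5;2 -2.2 -0.3 -0.4 -1.4 0.5;2 -2.3 -0.3 0 0 0;0 0 0 0 0 0;0 0 0 0 0 0' | sed -n 1,3p
python3 -c "
from h import *
push(np.radians(30),-.112,.016,.14);push(np.radians(30),-.102)"
```

```text
time: 9.43
ee_pos: [0.5811, -0.1206, 0.1475]
eef_rot: [[-0.103, -0.993, 0.058], [-0.861, 0.118, 0.495], [-0.499, 0.001, -0.867]]
shift tool cm [-0.24 -0.01 -0.27] shift target-tool cm [-0.24 -0.01 -0.26] rot [ 0.18 -0.09  0.17] corner now [  15.8 -112.8  136.5] Fstand [-0.9   0.25  0.48] t 9.43 q [-11.   8.   6. -30. -90.   5.] TCP [ 0.581 -0.121  0.147]
shift tool cm [ 1.44 -0.02  4.65] shift target-tool cm [ 1.44 -0.01  4.65] rot [ 0.18 -0.09  0.17] corner now [  15.8 -112.8  136.5] Fstand [-0.9   0.25  0.48] t 9.43 q [-11.   8.   6. -30. -90.   5.] TCP [ 0.581 -0.121  0.147]
```

```bash
python3 -m creep '0.5 0 1.55 0 0 0;0.5 0 1.55 0 0 0;0.45 0 1.55 0 0 0;0 0 0 0 0 0;0 0 0 0 0 0' >/dev/null
python3 -c "
from h import *
push(np.radians(30),-.102)"
python3 -m creep '-0.35 0 0.2 0 0 0;-0.35 0 0.2 0 0 0;-0.35 0 0.2 0 0 0;-0.35 0 0.2 0 0 0;0 0 0 0 0 0' >/dev/null
python3 -c "
from h import *
push(np.radians(30),-.086)"
python3 -m creep '-0.173 0 0.1 0 0 0;-0.173 0 0.1 0 0 0;-0.173 0 0.1 0 0 0;0 0 0 0 0 0' >/dev/null
python3 -c "
from h import *
push(np.radians(30),-.08)
d=get_image('side')['img'];w=get_image('scene')['img']
cv2.imwrite('pics/c5.png',np.hstack([cv2.resize(d[150:300,220:370],(400,400)),cv2.resize(w[130:280,210:360],(400,400))]))"
```

```text
shift tool cm [ 0.29 -0.06  0.25] shift target-tool cm [ 0.29 -0.06  0.25] rot [ 0.04 -0.1   0.44] corner now [  15.3 -100.8   92.5] Fstand [-0.04 -1.05  1.78] t 9.85 q [-10.   9.   3. -30. -86.   6.] TCP [ 0.582 -0.109  0.104]
shift tool cm [0.36 0.02 0.3 ] shift target-tool cm [0.36 0.02 0.29] rot [-0.05 -0.06  0.47] corner now [ 16.1 -84.4  93.3] Fstand [-0.27 -0.76  0.46] t 10.27 q [ -8.   9.   2. -30. -85.   5.] TCP [ 0.585 -0.093  0.104]
shift tool cm [0.24 0.02 0.32] shift target-tool cm [0.24 0.02 0.32] rot [-0.05 -0.1   0.4 ] corner now [ 16.1 -79.5  92.9] Fstand [-0.03 -2.68  1.71] t 10.6 q [ -8.   8.   2. -30. -85.   4.] TCP [ 0.585 -0.088  0.104]
```

View pics/c5.png

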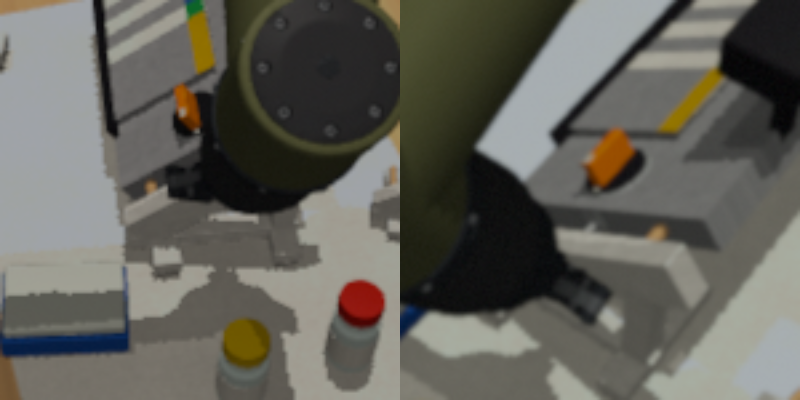

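The fingertips touch the rail's outer side beside its middle, and the jars and box are clear. Next, push in small steps.

```bash
python3 -m creep '0.17 0 0.3 0 0 0;-0.26 0 0.15 0 0 0;-0.26 0 0.15 0 0 0;0 0 0 0 0 0' >/dev/null
python3 -c "
from h import *
push(np.radians(30),-.076)"
python3 -m creep '-0.173 0 0.1 0 0 0;-0.173 0 0.1 0 0 0;0 0 0 0 0 0' >/dev/null
python3 -c "
from h import *
push(np.radians(30),-.070)"
python3 -m creep '-0.173 0 0.1 0 0 0;-0.173 0 0.1 0 0 0;0 0 0 0 0 0' >/dev/null
python3 -c "
from h import *
push(np.radians(30),-.066)"
```

```text
shift tool cm [ 0.29 -0.02 -0.19] shift target-tool cm [ 0.29 -0.03 -0.19] rot [ 0.03 -0.03  0.39] corner now [ 15.7 -72.5  88.8] Fstand [ 0.89 -1.83 -1.08] t 11.03 q [ -7.   8.   1. -30. -84.   4.] TCP [ 0.586 -0.081  0.1  ]
shift tool cm [ 0.11 -0.03 -0.08] shift target-tool cm [ 0.11 -0.03 -0.08] rot [ 0.04 -0.04  0.4 ] corner now [ 15.6 -68.6  88.8] Fstand [-0.16 -2.04 -0.77] t 11.28 q [ -7.   8.   1. -30. -84.   4.] TCP [ 0.586 -0.077  0.1  ]
shift tool cm [ 0.12 -0.02 -0.06] shift target-tool cm [ 0.12 -0.02 -0.06] rot [ 0.01 -0.04  0.41] corner now [ 15.7 -64.7  89.1] Fstand [-0.29 -0.4   0.21] t 11.53 q [ -6.   8.   1. -30. -84.   4.] TCP [ 0.587 -0.073  0.1  ]
```

```bash
python3 -m creep '-0.087 0 0.05 0 0 0;0 0 0 0 0 0' >/dev/null
python3 -c "
from h import *
push(np.radians(30),-.066)"
python3 -m creep '-0.087 0 0.05 0 0 0;0 0 0 0 0 0' >/dev/null
python3 -c "
from h import *
push(np.radians(30),-.066)"
python3 -m creep '-0.087 0 0.05 0 0 0;0 0 0 0 0 0' >/dev/null
python3 -c "
from h import *
push(np.radians(30),-.066)"
```

```text
shift tool cm [ 0.18 -0.02 -0.09] shift target-tool cm [ 0.18 -0.02 -0.09] rot [ 0.   -0.06  0.41] corner now [ 15.7 -64.   89.1] Fstand [ 0.2   0.14 -1.17] t 11.7 q [ -6.   8.   1. -30. -84.   3.] TCP [ 0.587 -0.072  0.1  ]
shift tool cm [ 0.25 -0.01 -0.13] shift target-tool cm [ 0.25 -0.01 -0.13] rot [-0.01 -0.07  0.4 ] corner now [ 15.8 -63.2  89.2] Fstand [-1.03 -0.68 -1.24] t 11.87 q [ -6.   8.   1. -30. -84.   3.] TCP [ 0.587 -0.071  0.1  ]
shift tool cm [ 0.34 -0.01 -0.17] shift target-tool cm [ 0.34 -0.01 -0.17] rot [-0.02 -0.07  0.4 ] corner now [ 15.8 -62.2  89.2] Fstand [ 0.13 -1.85 -0.8 ] t 12.03 q [ -6.   8.   1. -30. -83.   3.] TCP [ 0.587 -0.07   0.1  ]
```

```bash
P='from h import *
push(np.radians(30),-.066)'
python3 -m creep '-0.087 0 0.05 0 0 0;0 0 0 0 0 0' >/dev/null; python3 -c "$P"
python3 -m creep '-0.087 0 0.05 0 0 0;0 0 0 0 0 0' >/dev/null; python3 -c "$P"
python3 -m creep '-0.06 0 0.035 0 0 0;0 0 0 0 0 0' >/dev/null; python3 -c "$P"
```

```text
shift tool cm [ 0.43 -0.01 -0.22] shift target-tool cm [ 0.43 -0.01 -0.22] rot [-0.02 -0.07  0.4 ] corner now [ 15.8 -61.2  89.2] Fstand [ 0.32 -1.91 -1.17] t 12.2 q [ -6.   8.   1. -30. -83.   3.] TCP [ 0.587 -0.069  0.1  ]
shift tool cm [ 0.52 -0.01 -0.28] shift target-tool cm [ 0.52 -0.01 -0.28] rot [-0.02 -0.07  0.4 ] corner now [ 15.8 -60.1  89.2] Fstand [-0.55 -1.5  -1.16] t 12.37 q [ -6.   8.   1. -30. -83.   3.] TCP [ 0.588 -0.068  0.1  ]
shift tool cm [ 0.55 -0.01 -0.29] shift target-tool cm [ 0.55 -0.01 -0.29] rot [-0.02 -0.1   0.4 ] corner now [ 15.8 -59.8  89.1] Fstand [-0.45 -3.77 -1.52] t 12.53 q [ -6.   8.   1. -30. -83.   3.] TCP [ 0.588 -0.068  0.1  ]
```

```bash
P='from h import *
push(np.radians(30),-.066)'
python3 -m creep '-0.06 0 0.035 0 0 0;0 0 0 0 0 0' >/dev/null; python3 -c "$P"
python3 -m creep '-0.06 0 0.035 0 0 0;0 0 0 0 0 0' >/dev/null; python3 -c "$P"
```

```text
shift tool cm [ 0.57 -0.   -0.3 ] shift target-tool cm [ 0.57 -0.01 -0.3 ] rot [-0.03 -0.14  0.38] corner now [ 15.9 -59.6  89.2] Fstand [-0.44 -4.86 -1.13] t 12.7 q [ -6.   8.   1. -30. -83.   3.] TCP [ 0.588 -0.068  0.1  ]
shift tool cm [ 0.59 -0.   -0.31] shift target-tool cm [ 0.59 -0.01 -0.31] rot [-0.04 -0.18  0.37] corner now [ 15.9 -59.4  89.2] Fstand [ 0.25 -6.64 -0.7 ] t 12.87 q [ -6.   8.   1. -30. -83.   3.] TCP [ 0.588 -0.068  0.1  ]
```

```bash
P='from h import *
push(np.radians(30),-.066)'
python3 -m creep '-0.087 0 0.05 0 0 0;0 0 0 0 0 0' >/dev/null; python3 -c "$P"
python3 -m creep '-0.087 0 0.05 0 0 0;0 0 0 0 0 0;0 0 0 0 0 0' >/dev/null; python3 -c "$P"
python3 -m creep '0.87 0 -0.5 0 0 0;0.87 0 -0.5 0 0 0;0.87 0 -0.5 0 0 0;-1 0 -2 0 0 0;-1 0 -3 0 0 0' >/dev/null
python3 -m creep '-1 0 -3 0 0 0;0 0 -3 0 0 0;0 0 0 0 0 0' 0.1 >/dev/null; python3 -c "$P
goto(C2,PSI,.11,0)"
```

```text
shift tool cm [ 0.61  0.   -0.32] shift target-tool cm [ 0.61 -0.   -0.33] rot [-0.06 -0.25  0.36] corner now [ 15.9 -59.1  89.2] Fstand [ 0.01 -8.57 -1.62] t 13.03 q [ -6.   8.   1. -30. -83.   3.] TCP [ 0.588 -0.067  0.1  ]
shift tool cm [ 0.64  0.   -0.32] shift target-tool cm [ 0.64 -0.   -0.32] rot [-0.08 -0.31  0.34] corner now [ 15.9 -58.9  89.3] Fstand [ -0.62 -11.35  -0.22] t 13.28 q [ -6.   8.   0. -30. -83.   3.] TCP [ 0.588 -0.067  0.1  ]
shift tool cm [ 1.3   0.29 12.79] shift target-tool cm [ 1.36  0.16 12.79] rot [-0.55 -0.24  0.61] corner now [  17.6 -118.2  206.4] Fstand [ 0.74 -0.15  1.59] t 13.95 q [-11.   7.  12. -30. -96.   2.] TCP [ 0.582 -0.126  0.217]
shift cm [-10.36   8.05   9.59] rot deg [33.51 28.94 -8.64] q6 [-11.   7.  12. -30. -96.   2.]
```

```bash
python3 -m creep '-1.5 1 0 4.8 4.1 -1.2;-1.5 1 0 4.8 4.1 -1.2;-1.5 1 0 4.8 4.1 -1.2;-1.5 1 0 4.8 4.1 -1.2;-1.5 1 0 4.8 4.1 -1.2' >/dev/null
python3 -m creep '-1.5 1 0 4.8 4.1 -1.2;-1.5 1 0 4.8 4.1 -1.2;0 0 0 0 0 0;0 0 0 0 0 0' |head -3; python3 -c "
from h import *
goto(C2,PSI,.11,0)"
```

```text
time: 14.7
ee_pos: [0.5224, -0.0148, 0.2195]
eef_rot: [[-0.115, -0.826, 0.551], [-0.993, 0.102, -0.054], [-0.011, -0.554, -0.833]]
shift cm [-3.35  2.59  2.52] rot deg [ 1.39  0.75 -0.06] q6 [ 32. -42. -45.  23. -61. -46.]
```

```bash
python3 -m creep '-1.65 1.2 1 0.7 0.4 0;-1.65 1.2 1 0.7 0.4 0;0 0 0 0 0 0;0 0 0 0 0 0' >/dev/null
python3 - <<'E'
from h import *
import pickle
goto(C2,PSI,.11,0)
s=read_state();d=get_image("wrist");pickle.dump((s,d),open("w3.pkl","wb"))
cv2.imwrite("pics/c6.png",cv2.resize(d["img"][90:290,120:410],None,fx=2.7,fy=2.7,interpolation=cv2.INTER_CUBIC))
E
```

```text
shift cm [-0.26  0.79  0.75] rot deg [-0.19 -0.11 -0.56] q6 [ 38. -43. -51.  28. -59. -55.]
```

View pics/c6.png

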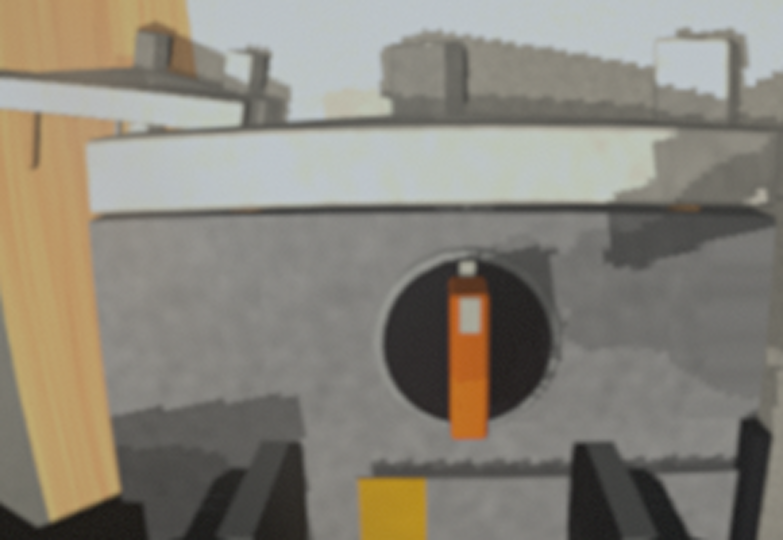

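The leg is square to the board with only a thin gap left, at crop row 212, and the wing is still pointing at the leg. Turn the tool half round so the wrist has range for the clockwise turn, then grip.

```bash
python3 -m creep '0 0 0 0 0 -7;0 0 0 0 0 -7;0 0 0 0 0 -7;0 0 0 0 0 -7;0 0 0 0 0 -7' >/dev/null
python3 -m creep '0 0 0 0 0 -7;0 0 0 0 0 -7;0 0 0 0 0 -7;0 0 0 0 0 -7;0 0 0 0 0 -7' >/dev/null
python3 -m creep '0 0 0 0 0 -7;0 0 0 0 0 -7;0 0 0 0 0 -7;0 0 0 0 0 -7;0 0 0 0 0 -7' >/dev/null
python3 -m creep '0 0 0 0 0 -7;0 0 0 0 0 -7;0 0 0 0 0 -7;0 0 0 0 0 -7;0 0 0 0 0 -7' >/dev/null
python3 -m creep '0 0 0 0 0 -7;0 0 0 0 0 -7;0 0 0 0 0 -7;0 0 0 0 0 -7;0 0 0 0 0 -7' >/dev/null
python3 -m creep '0 0 0 0 0 -5.5;0 0 0 0 0 0;0 0 0 0 0 0' |head -3
python3 -c "
from h import *
goto(C2,PSI,.11,-np.pi);goto(C2,PSI,.027,-np.pi);tq()"
```

```text
time: 17.42
ee_pos: [0.5206, 0.0165, 0.1959]
eef_rot: [[0.128, 0.809, 0.573], [0.992, -0.105, -0.073], [0.001, 0.578, -0.816]]
shift cm [ 0.3  -0.84  0.8 ] rot deg [ 0.29  0.13 -0.31] q6 [ 38. -43. -51.  29. -59. 125.]
shift cm [ 0.32 -0.88  9.1 ] rot deg [ 0.29  0.13 -0.31] q6 [ 38. -43. -51.  29. -59. 125.]
F tool [-0.74  0.96 -0.58] T tool [ 1.576  0.03  -0.045] grip 0.0 0.0473 t 17.4167 q6 124.8
```

```bash
python3 -m creep '0.15 -0.4 2 0.3 0 -0.3;0.15 -0.4 2 0 0 0;0 0 2 0 0 0;0 0 1.5 0 0 0;0 0 0 0 0 0' >/dev/null
python3 -c "
from h import *
goto(C2,PSI,.027,-np.pi);tq()"
```

```text
shift cm [0.11 0.3  1.24] rot deg [-0.3   0.31  0.1 ] q6 [ 33. -33. -53.  31. -47. 123.]
F tool [ 0.08  0.51 -0.91] T tool [ 1.667 -0.069  0.012] grip 0.0 0.0469 t 17.8333 q6 123.5
```

```bash
python3 -m creep '0.1 0.25 0.6 -0.3 0.3 0;0 0 0.6 0 0 0;0 0 0 0 0 0;0 0 0 0 0 0' >/dev/null
python3 -c "
from h import *
goto(C2,PSI,.027,-np.pi);tq()"
```

```text
shift cm [-0.13 -0.16  0.33] rot deg [ 0.24 -0.14  0.24] q6 [ 32. -32. -53.  31. -44. 123.]
F tool [-0.03 -0.91  0.95] T tool [ 1.562 -0.036  0.017] grip 0.0 0.0466 t 18.1667 q6 123.4
```

```bash
python3 -m creep '-0.1 -0.15 0.2 0 0 0;0 0 0 0 0 0;0 0 0 0 0 0' >/dev/null
python3 -c "
from h import *
goto(C2,PSI,.027,-np.pi)"
python3 -m creep '0 0 0 0 0 0;0 0 0 0 0 0;0 0 0 0 0 0;0 0 0 0 0 0;0 0 0 0 0 0' -1 40 >/dev/null
python3 -c "
from h import *
goto(C2,PSI,.027,-np.pi);tq()"
python3 -m creep '0 0 0 0 0 6;0 0 0 0 0 6;0 0 0 0 0 6;0 0 0 0 0 0' >/dev/null
python3 -c "
from h import *
goto(C2,PSI,.027,-np.pi);tq()"
python3 -m creep '0 0 0 0 0 6;0 0 0 0 0 6;0 0 0 0 0 6;0 0 0 0 0 0' >/dev/null
python3 -c "
from h import *
goto(C2,PSI,.027,-np.pi);tq()"
```

```text
shift cm [-0.07  0.01  0.13] rot deg [ 0.26 -0.18  0.3 ] q6 [ 32. -32. -53.  31. -44. 123.]
shift cm [-0.07  0.03  0.12] rot deg [ 0.23 -0.17  0.3 ] q6 [ 32. -32. -53.  31. -44. 123.]
F tool [ 1.3  -4.25 -6.11] T tool [2.967 0.279 0.081] grip 40.29943227767944 0.0092 t 18.8333 q6 123.3
shift cm [-0.06  0.02  0.12] rot deg [  0.24  -0.21 -17.9 ] q6 [ 32. -32. -53.  31. -44. 105.]
F tool [-0.52 -0.71 -3.51] T tool [ 1.826 -0.672  0.066] grip 39.909934401512146 0.0092 t 19.1667 q6 105.1
shift cm [-0.06  0.01  0.13] rot deg [  0.23  -0.25 -35.72] q6 [ 32. -32. -53.  31. -44.  87.]
F tool [-0.21  3.46  0.35] T tool [ 0.304 -0.979  0.066] grip 39.459176659584045 0.0091 t 19.5 q6 87.3
```

```bash
cat >> h.py <<'E'
def t2():
    s=read_state();R=np.array(s["eef_rot"]);print("q",round(72.0-0+123.3-72.0-s["qpos"][5],1),"Tz",round((R.T@s["ft_torque"])[2],3),"e6",s["joint_efforts"].round(3)[[3,4,5]],"F",(R.T@s["force"]).round(1),"grip",round(s["grasp_force"],1))
E
M='from h import *
t2()'
python3 -c "$M"
python3 -m creep '0 0 0 0 0 3;0 0 0 0 0 3' >/dev/null;python3 -c "$M"
python3 -m creep '0 0 0 0 0 3;0 0 0 0 0 3' >/dev/null;python3 -c "$M"
python3 -m creep '0 0 0 0 0 3;0 0 0 0 0 3' >/dev/null;python3 -c "$M"
python3 -m creep '0 0 0 0 0 3;0 0 0 0 0 3' >/dev/null;python3 -c "$M"
python3 -m creep '0 0 0 0 0 3;0 0 0 0 0 0' >/dev/null;python3 -c "$M"
```

```text
q 36.0 Tz 0.066 e6 [ 5.858  0.944 -1.348] F [-0.2  3.5  0.3] grip 39.5
q 41.7 Tz -0.165 e6 [5.503 0.937 0.803] F [1.  4.8 1.5] grip 39.3
q 47.7 Tz -0.089 e6 [5.386 0.918 0.715] F [1.7 5.  2.7] grip 39.2
q 53.7 Tz -0.143 e6 [5.274 0.914 0.714] F [2.3 5.7 2.8] grip 39.0
q 59.7 Tz -0.135 e6 [5.153 0.929 0.701] F [2.8 7.2 4.6] grip 39.0
q 62.8 Tz 0.141 e6 [ 5.278  0.905 -0.619] F [4.1 6.2 4.9] grip 39.0
```

```bash
M='from h import *
t2()'
python3 -m creep '0 0 0 0 0 3;0 0 0 0 0 3' >/dev/null;python3 -c "$M"
python3 -m creep '0 0 0 0 0 3;0 0 0 0 0 3' >/dev/null;python3 -c "$M"
python3 -m creep '0 0 0 0 0 2;0 0 0 0 0 2' >/dev/null;python3 -c "$M"
python3 -m creep '0 0 0 0 0 2;0 0 0 0 0 2' >/dev/null;python3 -c "$M"
python3 -m creep '0 0 0 0 0 2' >/dev/null;python3 -c "$M"
python3 -m creep '0 0 0 0 0 2' >/dev/null;python3 -c "$M"
python3 -m creep '0 0 0 0 0 2' >/dev/null;python3 -c "$M"
```

```text
q 68.7 Tz -0.188 e6 [4.992 0.984 0.781] F [4.8 7.2 5.3] grip 38.9
q 74.7 Tz -0.164 e6 [4.914 1.037 0.684] F [5.8 6.5 6.3] grip 38.9
q 78.7 Tz -0.158 e6 [4.881 1.068 0.372] F [6.2 6.2 6.8] grip 38.9
q 82.7 Tz -0.133 e6 [4.834 1.118 0.407] F [8.3 6.1 7.5] grip 38.9
q 84.7 Tz -0.196 e6 [4.81  1.144 0.405] F [7.6 6.9 7.5] grip 38.9
q 86.7 Tz -0.168 e6 [4.791 1.173 0.404] F [7.6 7.3 6.9] grip 38.9
q 88.7 Tz -0.166 e6 [4.774 1.202 0.405] F [8.  5.6 7.4] grip 38.9
```

```bash
M='from h import *
t2()'
python3 -m creep '0 0 0 0 0 2' >/dev/null;python3 -c "$M"
python3 -m creep '0 0 0 0 0 2' >/dev/null;python3 -c "$M"
python3 -m creep '0 0 0 0 0 2' >/dev/null;python3 -c "$M"
python3 -m creep '0 0 0 0 0 2' >/dev/null;python3 -c "$M"
python3 -m creep '0 0 0 0 0 2' >/dev/null;python3 -c "$M"
python3 -m creep '0 0 0 0 0 2' >/dev/null;python3 -c "$M"
```

```text
q 90.7 Tz -0.145 e6 [4.756 1.234 0.403] F [8.4 6.3 8.1] grip 38.9
q 92.7 Tz -0.186 e6 [4.741 1.266 0.402] F [9.  6.5 7.1] grip 38.9
q 94.7 Tz -0.17 e6 [4.725 1.3   0.402] F [9.1 5.5 6. ] grip 38.9
q 96.7 Tz -0.201 e6 [4.713 1.337 0.403] F [8.7 5.7 6.5] grip 38.9
q 98.7 Tz -0.158 e6 [4.704 1.372 0.402] F [10.   5.6  7.4] grip 38.9
q 100.7 Tz -0.115 e6 [4.697 1.408 0.405] F [9.6 5.9 6.6] grip 38.9
```

```bash
M='from h import *
t2()'
python3 -m creep '0 0 0 0 0 2' >/dev/null;python3 -c "$M"
python3 -m creep '0 0 0 0 0 2' >/dev/null;python3 -c "$M"
python3 -m creep '0 0 0 0 0 2' >/dev/null;python3 -c "$M"
python3 -m creep '0 0 0 0 0 2' >/dev/null;python3 -c "$M"
python3 -m creep '0 0 0 0 0 2' >/dev/null;python3 -c "$M"
python3 -m creep '0 0 0 0 0 2' >/dev/null;python3 -c "$M"
```

```text
q 102.7 Tz -0.162 e6 [4.686 1.45  0.403] F [10.7  6.1  6.6] grip 38.9
q 104.7 Tz -0.17 e6 [4.679 1.491 0.4  ] F [10.5  4.6  7. ] grip 38.9
q 106.7 Tz -0.1 e6 [4.673 1.532 0.401] F [10.1  4.5  6.7] grip 39.0
q 108.7 Tz -0.116 e6 [4.672 1.575 0.403] F [10.6  4.7  5.7] grip 39.0
q 110.7 Tz -0.106 e6 [4.67  1.615 0.404] F [10.2  4.9  6.3] grip 39.0
q 112.7 Tz -0.178 e6 [4.667 1.662 0.403] F [11.1  3.6  5.3] grip 39.0
```

```bash
M='from h import *
t2()'
python3 -m creep '0 0 0 0 0 2' >/dev/null;python3 -c "$M"
python3 -m creep '0 0 0 0 0 2' >/dev/null;python3 -c "$M"
python3 -m creep '0 0 0 0 0 2' >/dev/null;python3 -c "$M"
python3 -m creep '0 0 0 0 0 2' >/dev/null;python3 -c "$M"
python3 - <<'E'
from h import *
d=get_image("side");w=get_image("scene")["img"]
goto(C2,PSI,.027,-np.pi)
cv2.imwrite("pics/c7.png",np.hstack([cv2.resize(d["img"][150:250,240:340],(400,400),interpolation=cv2.INTER_CUBIC),cv2.resize(w[150:270,230:350],(400,400),interpolation=cv2.INTER_CUBIC)]))
E
```

```text
q 114.7 Tz -0.186 e6 [4.659 1.71  0.397] F [9.7 4.1 5.7] grip 39.0
q 116.7 Tz -0.149 e6 [4.655 1.758 0.391] F [11.1  4.5  4.9] grip 39.1
q 118.7 Tz -0.188 e6 [4.647 1.809 0.382] F [11.1  2.8  5.8] grip 39.1
q 120.7 Tz -0.183 e6 [4.65  1.863 0.379] F [10.4  3.   5.1] grip 39.1
shift cm [-0.08 -0.05  0.13] rot deg [   0.17   -0.3  -120.42] q6 [ 32. -32. -53.  31. -44.   3.]
```

View pics/c7.png

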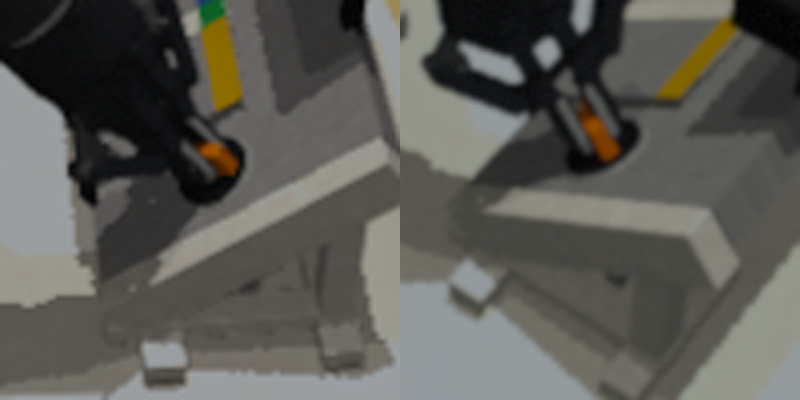

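The leg now looks to be against the board, with no gap visible. Carry on, watching the torque.

```bash
M='from h import *
t2()'
python3 -m creep '0 0 0 0 0 2' >/dev/null;python3 -c "$M"
python3 -m creep '0 0 0 0 0 2' >/dev/null;python3 -c "$M"
python3 -m creep '0 0 0 0 0 2' >/dev/null;python3 -c "$M"
python3 -m creep '0 0 0 0 0 2' >/dev/null;python3 -c "$M"
```

```text
q 122.6 Tz -0.126 e6 [4.64  1.896 0.774] F [11.5  2.   6.2] grip 39.2
q 124.7 Tz -0.223 e6 [4.65  1.958 0.431] F [11.   2.8  4.9] grip 39.2
q 126.7 Tz -0.188 e6 [4.645 2.007 0.382] F [11.   3.4  4.9] grip 39.2
q 128.7 Tz -0.219 e6 [4.648 2.071 0.343] F [11.   2.7  3.8] grip 39.3
```

```bash
M='from h import *
t2()'
python3 -m creep '0 0 0 0 0 2' >/dev/null;python3 -c "$M"
python3 -m creep '0 0 0 0 0 2' >/dev/null;python3 -c "$M"
python3 -m creep '0 0 0 0 0 2' >/dev/null;python3 -c "$M"
```

```text
q 130.7 Tz -0.244 e6 [4.645 2.112 0.34 ] F [11.9  1.5  4.5] grip 39.3
q 132.7 Tz -0.202 e6 [4.671 2.179 0.341] F [11.2  0.9  4.4] grip 39.3
q 134.7 Tz -0.29 e6 [4.672 2.223 0.344] F [10.5  1.3  4. ] grip 39.4
```

```bash
M='from h import *
t2()'
python3 -m creep '0 0 0 0 0 1' >/dev/null;python3 -c "$M"
python3 -m creep '0 0 0 0 0 1' >/dev/null;python3 -c "$M"
```

```text
q 135.7 Tz -0.214 e6 [ 4.666  2.233 -0.166] F [10.5  1.   2.9] grip 39.4
q 136.6 Tz -0.159 e6 [4.684 2.257 0.033] F [10.7  1.2  4. ] grip 39.4
```

```bash
M='from h import *
t2()'
python3 -m creep '0 0 0 0 0 2' >/dev/null;python3 -c "$M"
for i in 1 2 3 4 5 6; do python3 -m creep '0 0 0 0 0 0' >/dev/null;python3 -c "$M"; done
```

```text
q 138.6 Tz -0.257 e6 [4.705 2.35  0.534] F [11.1  1.3  2.4] grip 39.5
q 138.7 Tz -0.018 e6 [ 4.761  2.29  -0.498] F [10.4 -0.3  3.4] grip 39.4
q 138.6 Tz -0.007 e6 [ 4.834  2.285 -0.077] F [11.3 -0.4  3.2] grip 39.4
q 138.6 Tz -0.009 e6 [ 4.835  2.282 -0.018] F [11.4  0.6  3.5] grip 39.4
q 138.6 Tz 0.033 e6 [ 4.833  2.282 -0.017] F [11.5  1.4  3.6] grip 39.4
q 138.6 Tz 0.029 e6 [ 4.832  2.282 -0.017] F [11.7  1.1  3. ] grip 39.4
q 138.6 Tz -0.029 e6 [ 4.833  2.282 -0.017] F [11.3  0.9  2.9] grip 39.4
```

```bash
M='from h import *
t2()'
python3 -m creep '0 0 0 0 0 1' >/dev/null;python3 -c "$M"
python3 -m creep '0 0 0 0 0 1' >/dev/null;python3 -c "$M"
python3 -m creep '0 0 0 0 0 1' >/dev/null;python3 -c "$M"
```

```text
q 139.6 Tz -0.248 e6 [4.697 2.333 0.28 ] F [10.6  0.5  2.7] grip 39.5
q 140.6 Tz -0.188 e6 [4.709 2.374 0.092] F [10.5 -0.1  3.1] grip 39.5
q 141.6 Tz -0.217 e6 [4.713 2.396 0.074] F [11.2  0.4  2. ] grip 39.5
```

```bash
M='from h import *
t2()'
python3 -m creep '0 0 0 0 0 1' >/dev/null;python3 -c "$M"
python3 -m creep '0 0 0 0 0 1' >/dev/null;python3 -c "$M"
python3 -m creep '0 0 0 0 0 1' >/dev/null;python3 -c "$M"
python3 -m creep '0 0 0 0 0 1' >/dev/null;python3 -c "$M"
```

```text
q 142.6 Tz -0.224 e6 [4.689 2.421 0.031] F [11.  -0.   2.6] grip 39.6
q 143.6 Tz -0.165 e6 [4.723 2.441 0.071] F [10.5 -0.   2.7] grip 39.6
q 144.6 Tz -0.193 e6 [4.726 2.473 0.057] F [11.8  0.7  2.1] grip 39.6
q 145.6 Tz -0.281 e6 [4.71  2.503 0.021] F [10.2  0.1  1.9] grip 39.6
```

```bash
M='from h import *
t2()'
python3 -m creep '0 0 0 0 0 1' >/dev/null;python3 -c "$M"
python3 -m creep '0 0 0 0 0 1' >/dev/null;python3 -c "$M"
python3 -m creep '0 0 0 0 0 1' >/dev/null;python3 -c "$M"
python3 -m creep '0 0 0 0 0 1' >/dev/null;python3 -c "$M"
```

```text
q 146.6 Tz -0.244 e6 [4.763 2.532 0.079] F [10.2  0.5  2.3] grip 39.6
q 147.6 Tz -0.253 e6 [4.745 2.558 0.042] F [10.9 -0.1  1.7] grip 39.7
q 148.6 Tz -0.279 e6 [4.924 2.424 0.017] F [10.6  0.9  0.1] grip 39.9
q 149.6 Tz -0.258 e6 [4.885 2.554 0.039] F [10.1  0.4  2.2] grip 39.7
```

```bash
M='from h import *
t2()'
python3 -m creep '0 0 0 0 0 1' >/dev/null;python3 -c "$M"
python3 -m creep '0 0 0 0 0 1' >/dev/null;python3 -c "$M"
python3 -m creep '0 0 0 0 0 1' >/dev/null;python3 -c "$M"
```

```text
q 150.6 Tz -0.201 e6 [4.893 2.575 0.074] F [ 8.6 -0.3  0.9] grip 39.8
q 151.6 Tz -0.29 e6 [4.875 2.591 0.033] F [ 9.8 -0.8  0.3] grip 39.9
q 152.6 Tz -0.318 e6 [ 4.855  2.611 -0.005] F [ 9.1 -0.6  0.1] grip 39.9
```

```bash
M='from h import *
t2()'
python3 -m creep '0 0 0 0 0 1' >/dev/null;python3 -c "$M"
python3 -m creep '0 0 0 0 0 1' >/dev/null;python3 -c "$M"
python3 -m creep '0 0 0 0 0 1' >/dev/null;python3 -c "$M"
```

```text
q 153.6 Tz -0.365 e6 [ 4.84   2.634 -0.04 ] F [10.   0.1 -0. ] grip 40.0
q 154.6 Tz -0.185 e6 [4.932 2.674 0.081] F [9.4 0.3 0.4] grip 39.9
q 155.6 Tz -0.265 e6 [4.926 2.692 0.05 ] F [ 9.6 -0.2  0.1] grip 39.9
```

Averaged while turning slowly, the torque is about 0.28 N m, which is firm. Let go and back off.

```bash
python3 -m creep '0 0 0 0 0 0;0 0 0 0 0 0;0 0 0 0 0 0;0 0 0 0 0 0' 0.1 | tail -3
python3 -m creep '0 0 -2 0 0 0;0 0 -2 0 0 0;0 0 -2 0 0 0;0 0 -2.5 0 0 0;0 0 0 0 0 0' | head -3
python3 - <<'E'
from h import *
s=read_state();d=get_image("wrist");F=frame(PSI);n=F@[-.5736,0,.8192]
print(project(d,C2+.02*n,s))
w=get_image("side")["img"]
cv2.imwrite("pics/c8.png",np.hstack([cv2.resize(d["img"][110:330,150:410],(400,338)),cv2.resize(w[150:319,200:400],(400,338))]))
for nm,di in(("scene",get_image("scene")),):
    h=cv2.cvtColor(di["img"],cv2.COLOR_BGR2HSV)
    for lo,hi in(((0,200,90),(4,255,255)),((25,180,90),(33,255,255)),((100,180,40),(125,255,255))):
        k,l,st,c=cv2.connectedComponentsWithStats(cv2.inRange(h,lo,hi));i=np.argmax(st[1:,4])+1;print(c[i].round(0))
E
```

```text
force: [0.2, 0.2, 0.0]
width: 0.0471
grasp_force: 0.0
time: 26.18
ee_pos: [0.5168, 0.0216, 0.1923]
eef_rot: [[0.226, -0.784, 0.579], [-0.946, -0.319, -0.064], [0.235, -0.533, -0.813]]
[287.64727885 219.37135303]
[274. 312.]
[217. 291.]
[197. 248.]
```

View pics/c8.png

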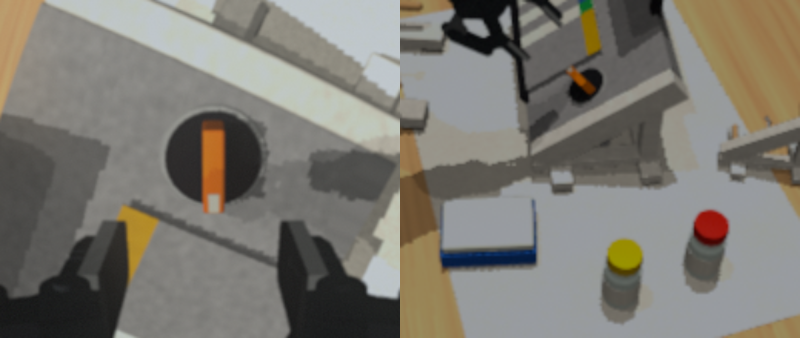

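The rail is flush with the board with no gap, the wing is where I left it, and the jars and box have not moved: their scene pixels are unchanged. The arm is clear, so I'm handing in.

```bash
python3 -c "
from workcell import *
print(sign_off())"
```

```text
the job is handed in; nothing more can be done
None
```

The job is handed in: the leg is drawn tight to the board and the cam is firm at about 0.28 N m (an average of noisy readings). The gripper has let go and is clear, the jars and plate box have not moved, and it took about 26 s of the 72 s.

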